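Find the blind hole of a spacer on a probe pin and hold it hole-up

TASK

Flip the red-ball lever of the blue probe stand all the way over, away from the side it leans to, so that the sprung probe pin is locked. Then take the square aluminium spacer and feel on the pin's tip which of its two ends has the blind hole: slide that end over the pin until the pin meets the bottom of the hole. Take the spacer off the pin again and turn it upright with the hole facing straight up, and finish while still holding it so, still and at least 15 cm above the bench; leave the lever locked and do not disturb the tin, the bobbin or the eraser.

Things in the scene. Friction and masses are not known exactly. Their poses are not given: they have to be found in the camera images.
- spacer: loose square aluminium bar piece 36 x 36 x 60 mm, about 0.2 kg, two dark lines round it, lying on a side. Origin at its centre (18 mm up as it lies); x axis along its length, y and z square to side faces. One end is plain; the other has a central round blind hole, 19 mm wide, 30 mm deep (floor at the origin). Which end, +x or -x, is not told: feel (or see) it
- probe_stand: fixed stand: steel plate 145 x 84 x 10 mm with two blue blocks carrying a horizontal probe pin. Origin on the bench below the pin's axis; x along the pin, whose tip points to -x; y left seen along +x; z up. Plate x = -50 to 95 mm; front block x = -33 to -15, 46 wide, top at 72 mm; rear block x = 37 to 55, 46 wide, top at 96 mm
- pin_tip (a point): tip of the probe pin: steel rod 12 mm in diameter with a tapered tip, axis horizontal 50 mm above the bench; the tip lies 85 mm from the stand's origin along -x, 52 mm clear of the front block; same axes as probe_stand. A part is slid on along the stand's +x
- probe_pin (a joint): slide of the pin, m: 0 = fully out (as at the start, held out by a weak spring of about 1 N), up to 0.020 pushed in along the stand's +x. It gives way while the lever is open; with the lever locked, a dog behind the brass collar stops it after about 1 mm
- probe_lever (a joint): angle of the locking lever, rad: near 0 = open, leaning 0.6 rad off upright to the stand's -y side; 1.2 = locked, at its stop, leaning 0.6 rad to the +y side. Its axis lies along the stand's x, 80 mm above the bench at stand y = 0, ball and bar at stand x = 20 mm; light friction (under 1 N at the ball), stays where left
- lever_ball (a point): centre of the red ball, 22 mm in diameter, at the end of the lever, 75 mm from the lever's axis
- flux_tin: loose bystander: round cream-coloured tin 52 mm wide, 22 mm high; origin at the centre of its underside
- bobbin_y: loose bystander: small yellow bobbin with copper wire, 43 mm wide, 30 mm high; origin at its underside
- eraser: loose bystander: blue and white eraser 43 x 19 x 13 mm; origin at the centre of its underside
- winder_3: fixed grey winding machine left of the work, about 0.35 m high; nothing to do with it, keep the arm off it. Its side nearest the work runs from about x = 0.25, y = 0.22 to x = 0.55, y = 0.42 (world); it stands wholly to the left of that line
- winder_4: fixed grey winding machine right of the work, about 0.35 m high, with spindle and wheels on its front; keep the arm off it, also on the way in from the start pose. Its nearest points are about x = 0.55, y = -0.20 and x = 0.70, y = -0.10 (world)
Things that resemble listed ones, but are neither listed nor needed, are in the scene too. Of the things shaped like the spacer, the aluminium one is meant.

How it is judged:
On the way, in this order (a step that is already met when the one before it is completed fails the run):
1. the lever is flipped over to its locked end while the pin is fully out and the spacer still lies untouched (value of joint probe_lever above 1.05 rad and value of joint probe_pin below 0.004 m and distance of spacer from where it was at the start of the episode below 0.02 m), for 0.2 s.
2. the spacer's hole is slid over the locked pin until the tip is within 6 mm of the floor of the hole (distance between pin_tip and spacer below 0.007 m and value of joint probe_pin below 0.004 m and value of joint probe_lever above 1.05 rad), for 0.1 s.
At the end, for the whole second after the job is handed in: the spacer is held in the fingers, its hole facing up within 0.2 rad (11 degrees) of vertical, its centre at least 0.14 m above the bench, off the pin and stand, at rest; the lever is still locked (over 1.05 rad) and the pin out (angle between spacer's own x axis and vertical below 0.2 rad and height (world z) of spacer above 0.14 m and contact force between spacer and the fingers above 2 N and contact force between spacer and probe_stand below 0.1 N and linear speed of spacer below 0.02 m/s and angular speed of spacer below 0.15 rad/s and value of joint probe_lever above 1.05 rad and value of joint probe_pin below 0.004 m); the arm keeps its last pose, push and grip.
It fails at once if the tin, the bobbin or the eraser is moved by more than 2 cm (distance of any of flux_tin, bobbin_y, eraser from where it was at the start of the episode above 0.02 m).
It also fails if it takes over 72 s, if anything falls off the work surface, if the arm or the gripper's body presses on something with over 40 N, if the wrist force passes 120 N, or if a joint passes its speed limit or range.

ROBOT

A 6-joint arm with a two-finger parallel gripper is mounted at the origin on a cart in front of the work surface, level with it; the furniture and walls round the work are solid. World frame = base frame: x ahead of the robot, y to its left, z up, the work surface at z = 0. Lengths are in m, angles in rad, forces in N, time in s.
With the tool pointing down it reaches from about 0.35 to 0.975 m from the base axis. Payload 4.9 kg.
Tool frame: the origin (TCP) lies at the very end of the fingers, on their centre line; the grasp point (between the pads) lies 19 mm behind it; z points along the fingers, y is the line along which they close (so a half turn about z gives the same grasp; the last joint's range is limited). The gripper opens to 85 mm and grips with 20 to 120 N. Pads are 22 mm wide; open, the fingers measure 114 mm over their backs; the gripper's body (76 mm by 85 mm) begins 54 mm behind the grasp point. The pads swing forward as they close: fully open they stand 13 mm farther back than shut.
Start: joints at [1.023, 0.053, 1.613, -0, 1.476, -0.119], TCP at [0.26, 0.568, 0.231] pointing down, gripper open.
Joint ranges: [-3.01, 3.01], [-1.01, 2.22], [0.06, 2.58], [-1.02, 4.17], [0.09, 2.62], [-3.14, 3.14]. Speed limits (rad/s): [2.57, 2.57, 3.14, 3.14, 3.14, 3.14].

INTERFACE

Orientations are given as a rotation vector (axis times angle).
In Python, from station import ctrl gives the robot as it stands.
- The arm moves only by the tool jog_arm, never from a script. Its argument "plan" is a list of rows, each a list of 7 numbers: the shift along the tool's x, y, z in units of 0.02 m (1.0 is 0.02 m), then the turn, a rotation vector about the tool's x, y, z in units of 45 degrees (1.0 is 45 degrees), then the opening, from -1 (shut) to 1 (fully open). A call has 1 to 8 rows; each row shifts and turns the commanded pose from where the row before left it, along the tool's axes as they then stand; what a row does not reach is not made up. A row lasts 1/10 s, in which the tool goes at most 50 mm and 8.59 degrees, less where a joint would pass 70% of its speed; a pose out of reach is approached as far as the arm can. A call with a number of a shift or a turn outside -1 to 1 is refused whole. A call with a gripper value outside its range is refused whole. The fingers move at their own pace and stop on an object; "grip_force" is the grip in N (left out, the last holds). Time passes only in rows, so rows that do not move let the fingers close. It gives the time, the measured TCP pose, the force, the opening and the grip force at its end, in the units of the state.
- ctrl.get_obs(): the state, without advancing time (a new reading comes with each control period).
- ctrl.get_image(name): name is "side" or "top"; returns (picture, depth): 420x560x3 uint8, red, green, blue; 420x560 float32, m along the optical axis (not along the pixel's ray), 0 where there is no reading.
- ctrl.camera_info(name): a dict with "camera_matrix" (3x3 intrinsics, pixels), "rvec" (rotation vector, rad) and "tvec" (3), from world to camera coordinates, as OpenCV has them. Camera axes: x right, y down, z forward; pixel columns grow to the right and rows downward; lengths in m; the calibration is good to about 2 mm. A picture is of the moment at which its call begins. camera_info takes no time and is no camera call.
- ctrl.finish_job(): hands the job in; it is judged then, once.
The state is a dict: "t": time; "q": joint angles; "dq": joint speeds; "effort": joint torques, N m; "tool_pos": TCP position; "tool_rot": TCP orientation; "contact_force": force on the tool from outside, world axes, zero at the start; "wrist_torque": the same for the moment, N m; "opening": finger opening in m; "grip_force": force on a finger pad.
Only numpy, scipy, OpenCV 4.12 (cv2) and the standard library are available. Lean on these libraries where they do the work, as an engineer would, in place of code of your own. Each camera call takes 0.05 s, during which the arm holds its last target. There are 200 camera calls.

## Working session

There is one attempt and no reset: what is moved stays moved. The work goes in short steps, Python scripts to look and compute and a tool call to move; the robot and the scene stay as the last step left them, time stands still between calls to the robot, and variables do not carry over. Pictures are saved under pics/ and viewed, at most 10 in all, crops included, and the job is handed in when it is done.

Besides the shell and the picture viewer there is one more tool, called after "Request:" as name([rows], argument=value, ...), one row to a line, values as JSON. jog_arm: Moves the arm, as the interface text tells. Shifts and turns lie within -1 to 1; 1 stands for 0.02 m of shift or 45 degrees of turn. Its arguments: {"type":"object","properties":{"plan":{"type":"array"},"grip_force":{"type":"number"}},"required":["plan"]}

```bash
ls; mkdir -p pics; python3 - <<'E'
from station import ctrl
import cv2,numpy as np
for n in ("side","top"):
    im,d=ctrl.get_image(n); cv2.imwrite(f"pics/{n}0.png",im[:,:,::-1]); np.savez(f"{n}0.npz",im=im,d=d)
    c=ctrl.camera_info(n); R=cv2.Rodrigues(np.array(c["rvec"]))[0]
    print(n,np.array(c["camera_matrix"]).round(1).tolist(),"pos",(-R.T@np.array(c["tvec"])).ravel().round(3),"fwd",R[2].round(3))
o=ctrl.get_obs(); print({k:np.round(v,3) for k,v in o.items()})
E
```

```text
pics
side [[544.8, 0.0, 279.5], [0.0, 544.8, 205.2], [0.0, 0.0, 1.0]] pos [-0.106 -0.539  0.98 ] fwd [ 0.508  0.517 -0.689]
top [[436.9, 0.0, 275.2], [0.0, 436.9, 207.8], [0.0, 0.0, 1.0]] pos [0.344 0.12  1.258] fwd [ 0.175  0.015 -0.985]
{'t': np.float64(0.1), 'q': array([ 1.023,  0.053,  1.614, -0.   ,  1.476, -0.119]), 'dq': array([-0.001, -0.001, -0.005, -0.001,  0.   , -0.   ]), 'effort': array([-0.0000e+00, -3.9491e+01, -3.7136e+01, -0.0000e+00,  4.0000e-03,
        0.0000e+00]), 'tool_pos': array([0.26 , 0.568, 0.23 ]), 'tool_rot': array([-6.680e-01, -3.069e+00,  3.000e-03]), 'contact_force': array([-0.982,  0.383,  0.741]), 'wrist_torque': array([-0.009,  0.002,  0.082]), 'grip_force': np.float64(0.0), 'opening': np.float64(0.085)}
```

View pics/top0.png

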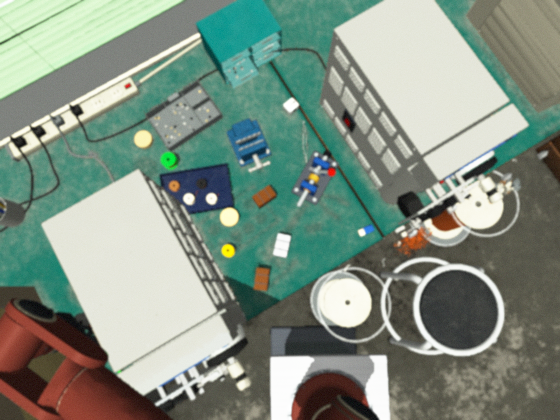

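View pics/side0.png

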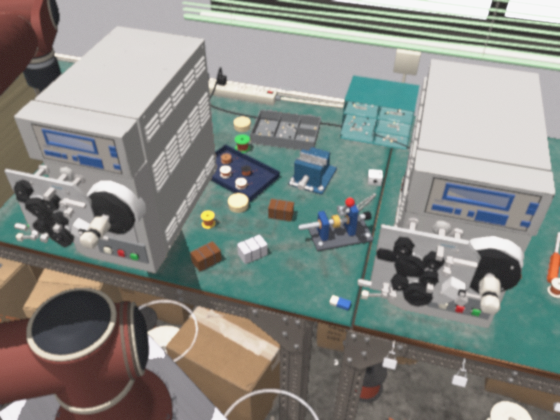

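The top view shows the spacer at about (282,244), the stand at (316,178) with its red ball at (331,172), the yellow bobbin at (228,251), the tin at (229,217) and the eraser at (366,231). The side view shows the spacer at (253,249) and the ball at (350,203).

```bash
cat > h.py <<'E'
import numpy as np,cv2
from station import ctrl
from scipy.spatial.transform import Rotation as Ro
def cam(n):
    c=ctrl.camera_info(n); return np.array(c["camera_matrix"]),cv2.Rodrigues(np.array(c["rvec"]))[0],np.array(c["tvec"]).ravel()
def cloud(n,d):
    K,R,t=cam(n); v,u=np.mgrid[:d.shape[0],:d.shape[1]]
    p=np.stack([(u-K[0,2])/K[0,0]*d,(v-K[1,2])/K[1,1]*d,d],-1); return (p-t)@R
def proj(n,P):
    K,R,t=cam(n); q=(np.atleast_2d(P)@R.T+t)@K.T; return q[:,:2]/q[:,2:]
def plane(n,uv,z):
    K,R,t=cam(n); o=-R.T@t; r=np.c_[np.atleast_2d(uv),np.ones(len(np.atleast_2d(uv)))]@np.linalg.inv(K).T@R
    return o+r*((z-o[2])/r[:,2])[:,None]
def tri(uv1,uv2): # side, top
    A=[]
    for n,uv in(("side",uv1),("top",uv2)):
        K,R,t=cam(n);A.append(K@np.c_[R,t])
    X=cv2.triangulatePoints(A[0],A[1],np.float64(uv1).reshape(2,1),np.float64(uv2).reshape(2,1)).ravel();return X[:3]/X[3]
E
python3 - <<'E'
from h import *
out=[]
red={}
for n in("top","side"):
    z=np.load(n+"0.npz");im,d=z["im"],z["d"];P=cloud(n,d)
    hsv=cv2.cvtColor(im,cv2.COLOR_RGB2HSV);H,S,V=[hsv[...,i].astype(int) for i in range(3)]
    box=(P[...,0]>.35)&(P[...,0]<.75)&(P[...,1]>-.2)&(P[...,1]<.3)&(d>0)
    m=((H<6)|(H>174))&(S>180)&(V>120)&box
    k,l,s,c=cv2.connectedComponentsWithStats(m.astype(np.uint8))
    for i in range(1,k):
        if s[i,4]>12: print(n,"red",c[i].round(1),s[i,4],np.median(P[l==i],0).round(3)); red[n]=c[i]
    # spacer: grey top at z ~36mm
    m=(S<60)&(V>110)&box&(P[...,2]>.005)&(P[...,2]<.06)
    k,l,s,c=cv2.connectedComponentsWithStats(m.astype(np.uint8))
    for i in range(1,k):
        if s[i,4]>60: print(n,"grey",c[i].round(1),s[i,4],np.median(P[l==i],0).round(3),cv2.minAreaRect(P[l==i][:,:2].astype(np.float32)))
    m=(H>105)&(H<125)&(S>120)&(V>60)&box
    k,l,s,c=cv2.connectedComponentsWithStats(m.astype(np.uint8))
    for i in range(1,k):
        if s[i,4]>15: print(n,"blue",c[i].round(1),s[i,4],np.median(P[l==i],0).round(3),P[l==i][:,2].max().round(3))
print("ball",tri(red["side"],red["top"]))
t=np.load("top0.npz")["im"][140:300,190:400];s=np.load("side0.npz")["im"][170:330,180:400]
cv2.imwrite("pics/z.png",np.vstack([cv2.resize(a,(700,300) if 0 else (int(a.shape[1]*1.87),300),interpolation=3)[:, :390] if 0 else cv2.resize(a,(412,300),interpolation=3) for a in(t,s)])[:,:,::-1])
E
```

```text
top red [331.  171.3] 47 [ 0.633 -0.01   0.153]
top grey [364.1 166.7] 149 [ 0.673 -0.118  0.044] ((0.6738598942756653, -0.11775630712509155), (0.16821065545082092, 0.009666532278060913), 30.614877700805664)
top grey [257.8 162.9] 130 [0.689 0.188 0.045] ((0.6860952377319336, 0.18835806846618652), (0.05646117776632309, 0.05165078118443489), 59.87753677368164)
top grey [309.3 187.9] 394 [0.617 0.046 0.011] ((0.6223193407058716, 0.0398237369954586), (0.08094105869531631, 0.13823924958705902), 60.885799407958984)
top grey [228.8 216.6] 187 [0.539 0.272 0.022] ((0.5406849384307861, 0.27208152413368225), (0.04378190264105797, 0.04230903834104538), 26.62746810913086)
top grey [281.9 244.9] 287 [0.455 0.121 0.036] ((0.4554060399532318, 0.12117576599121094), (0.03631050884723663, 0.05991204082965851), 76.44784545898438)
top blue [320.5 162.8] 129 [0.675 0.012 0.094] 0.103
top blue [225.3 190.5] 323 [0.618 0.286 0.002] 0.026
top blue [308.4 186.5] 122 [0.614 0.043 0.071] 0.077
top blue [368.2 228.8] 46 [ 0.498 -0.126  0.012] 0.017
side red [349.4 202.1] 33 [ 0.627 -0.017  0.151]
side grey [30
[... 270 characters left out ...]
46), 8.635164260864258)
side grey [310.5 226.7] 149 [0.591 0.062 0.051] ((0.588625967502594, 0.06945644319057465), (0.04171501472592354, 0.052585527300834656), 57.90675735473633)
side grey [334.7 241. ] 315 [0.623 0.007 0.009] ((0.6236122846603394, 0.00819588452577591), (0.038482606410980225, 0.10652081668376923), 55.159908294677734)
side grey [251.9 248.5] 538 [0.447 0.113 0.033] ((0.4524644613265991, 0.1214698776602745), (0.04185541346669197, 0.06393569707870483), 76.39513397216797)
side blue [352.3 220.7] 200 [ 0.661 -0.008  0.06 ] 0.098
side blue [323.6 225.5] 190 [0.603 0.03  0.063] 0.075
side blue [343.8 303.6] 105 [ 0.496 -0.13   0.01 ] 0.015
ball [ 0.63497568 -0.01047464  0.14181296]
```

View pics/z.png

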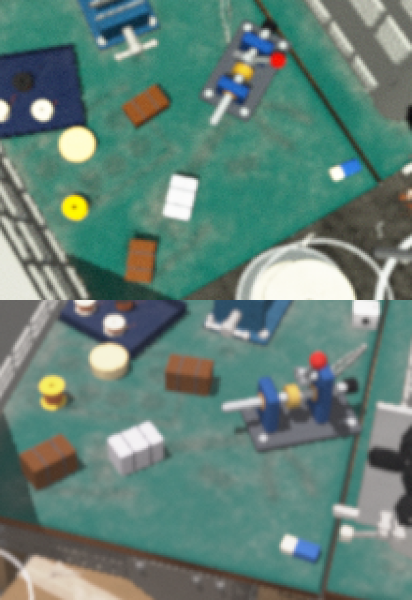

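The zoomed crops show the spacer lying at about −14° yaw, the stand's pin pointing toward the robot, and the lever leaning to −y. The hole can't be made out at this scale. I'll raise the arm clear of winder_3 first.

Request:
jog_arm([
  [0,0,-1,0,0,0,1],
  [0,0,-1,0,0,0,1],
  [0,0,-1,0,0,0,1],
  [0,0,-1,0,0,0,1],
  [0,0,-1,0,0,0,1],
  [0,0,-1,0,0,0,1],
  [0,0,-1,0,0,0,1],
  [0,0,-1,0,0,0,1],
])

```text
t: 0.9
tool_pos: [0.2597, 0.5682, 0.3913]
tool_rot: [-0.668, -3.069, 0.002]
contact_force: [0.1, -0.8, -0.4]
opening: 0.0854
grip_force: 0.0
```

Request:
jog_arm([
  [0,0,-1,0,0,0,1],
  [0,0,-1,0,0,0,1],
  [0,0,-1,0,0,0,1],
  [0,0,-1,0,0,0,1],
  [0,0,-1,0,0,0,1],
])

```text
t: 1.4
tool_pos: [0.2598, 0.5683, 0.4914]
tool_rot: [-0.668, -3.069, 0.002]
contact_force: [0.4, 0.1, 0.5]
opening: 0.0855
grip_force: 0.0
```

```bash
python3 - <<'E'
from h import *
th=np.radians(-29);X=np.array([np.cos(th),np.sin(th)]);Y=np.array([-X[1],X[0]]);O=np.array([.638,.0362])
for n in("top","side"):
    z=np.load(n+"0.npz");im,d=z["im"],z["d"];P=cloud(n,d)
    hsv=cv2.cvtColor(im,cv2.COLOR_RGB2HSV);S=hsv[...,1];V=hsv[...,2]
    q=(P[...,:2]-O);a=q@X;b=q@Y;zz=P[...,2]
    m=(a>-.1)&(a<-.036)&(abs(b)<.02)&(zz>.03)&(zz<.07)&(d>0)&(S<110)
    p=P[m]; print(n,"pin",m.sum(),"a",a[m].min().round(3),a[m].max().round(3),"z",np.percentile(zz[m],[5,50,95]).round(3),"b",np.median(b[m]).round(4))
    # ray plane centreline fit in top view
    v,u=np.nonzero(m)
    w=plane(n,np.c_[u,v],.052)[:,:2]-O; aa=w@X;bb=w@Y
    f=np.polyfit(aa,bb,1);print("  line fit slope deg",np.degrees(np.arctan(f[0])).round(1),"b@-85",np.polyval(f,-.085).round(4),"amin",aa.min().round(4))
    if n=="top":
        m=(zz<.02)&(zz>.004)&(a>-.08)&(a<.12)&(abs(b)<.07)
        print("plate",cv2.minAreaRect(P[m][:,:2].astype(np.float32)),a[m].min(),a[m].max(),b[m].min(),b[m].max())
    m=(zz>.058)&(zz<.09)&(a>-.05)&(a<0)&(abs(b)<.04);print("front blk a",np.percentile(a[m],[5,95]).round(4),"b",np.percentile(b[m],[5,95]).round(4))
    m=(zz>.085)&(zz<.11)&(a>.03)&(a<.065)&(abs(b)<.035);print("rear blk a",np.percentile(a[m],[5,95]).round(4),"b",np.percentile(b[m],[5,95]).round(4))
im=np.load("side0.npz")["im"][228:272,225:280]
cv2.imwrite("pics/sp.png",cv2.resize(im,None,fx=10,fy=10,interpolation=2)[:,:,::-1])
E
```

```text
top pin 72 a -0.085 -0.036 z [0.05  0.055 0.06 ] b -0.0039
  line fit slope deg -1.6 b@-85 -0.0029 amin -0.0842
plate ((0.6559475064277649, 0.023966699838638306), (0.13904032111167908, 0.19699858129024506), 62.57434844970703) -0.07782165690964456 0.11890356484252126 -0.06991516564891329 0.06998691544561153
front blk a [-0.0326 -0.0158] b [-0.0243  0.0153]
rear blk a [0.0371 0.0548] b [-0.026   0.0144]
side pin 106 a -0.086 -0.036 z [0.047 0.052 0.057] b -0.0082
  line fit slope deg 0.4 b@-85 -0.0078 amin -0.0873
front blk a [-0.0347 -0.018 ] b [-0.0289  0.0125]
rear blk a [0.0348 0.0521] b [-0.0305 -0.0079]
```

View pics/sp.png

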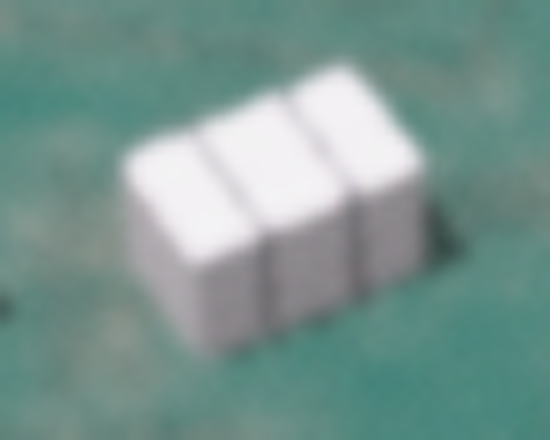

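The near (robot-side) end of the spacer at about (160,260) in this crop looks plain, with no dark disc, so the hole is probably at the far end. Next I traverse to above the ball.

Request:
jog_arm([
  [0,0,0,0,0,0.11,1],
  [-1,-0.52,0,0,0,0,1],
  [-1,-0.52,0,0,0,0,1],
  [-1,-0.52,0,0,0,0,1],
  [-1,-0.52,0,0,0,0,1],
  [-1,-0.52,0,0,0,0,1],
  [-1,-0.52,0,0,0,0,1],
  [-1,-0.52,0,0,0,0,1],
])

```text
t: 2.2
tool_pos: [0.3462, 0.4352, 0.4906]
tool_rot: [-0.8, -3.037, 0.001]
contact_force: [0.4, 0.5, -0.2]
opening: 0.0854
grip_force: 0.0
```

Request:
jog_arm([
  [-1,-0.52,0,0,0,0,1],
  [-1,-0.52,0,0,0,0,1],
  [-1,-0.52,0,0,0,0,1],
  [-1,-0.52,0,0,0,0,1],
  [-1,-0.52,0,0,0,0,1],
  [-1,-0.52,0,0,0,0,1],
  [-1,-0.52,0,0,0,0,1],
  [-1,-0.52,0,0,0,0,1],
])

```text
t: 3.0
tool_pos: [0.4444, 0.284, 0.4907]
tool_rot: [-0.8, -3.037, 0.001]
contact_force: [-0.3, -0.6, 0.6]
opening: 0.0855
grip_force: 0.0
```

Request:
jog_arm([
  [-1,-0.52,0,0,0,0,1],
  [-1,-0.52,0,0,0,0,1],
  [-1,-0.52,0,0,0,0,1],
  [-1,-0.52,0,0,0,0,1],
  [-1,-0.52,0,0,0,0,1],
  [-1,-0.52,0,0,0,0,1],
  [-1,-0.52,0,0,0,0,1],
  [-1,-0.52,0,0,0,0,1],
])

```text
t: 3.8
tool_pos: [0.5427, 0.1328, 0.4907]
tool_rot: [-0.8, -3.037, 0.001]
contact_force: [0.2, 0.9, 0.5]
opening: 0.0857
grip_force: 0.0
```

Request:
jog_arm([
  [-1,-0.52,0.8,0,0,0,1],
  [-1,-0.52,0.8,0,0,0,1],
  [-1,-0.52,0.8,0,0,0,1],
  [-1,-0.52,0.8,0,0,0,1],
  [-1,-0.52,0.8,0,0,0,1],
  [-1,-0.52,0.8,0,0,0,1],
  [-1,-0.52,0.8,0,0,0,1],
  [0,0,0.8,0,0,0,1],
])

```text
t: 4.6
tool_pos: [0.6292, -0.0011, 0.3611]
tool_rot: [-0.804, -3.036, 0.001]
contact_force: [-0.5, -0.1, -0.2]
opening: 0.0854
grip_force: 0.0
```

Request:
jog_arm([
  [-0.48,-0.27,1,0,0,0,1],
  [0,0,1,0,0,0,1],
  [0,0,1,0,0,0,1],
  [0,0,1,0,0,0,1],
  [0,0,1,0,0,0,1],
  [0,0,1,0,0,0,1],
  [0,0,1,0,0,0,1],
  [0,0,1,0,0,0,1],
])

```text
t: 5.4
tool_pos: [0.6337, -0.0077, 0.202]
tool_rot: [-0.8, -3.038, -0.0]
contact_force: [0.6, 0.3, 0.4]
opening: 0.0856
grip_force: 0.0
```

Request:
jog_arm([
  [0,0,1,0,0,0,1],
  [0,0,1,0,0,0,1],
  [0,0,1,0,0,0,1],
  [0,0,1,0,0,0,1],
])

```text
t: 5.8
tool_pos: [0.6337, -0.0077, 0.122]
tool_rot: [-0.8, -3.038, -0.0]
contact_force: [-0.2, -0.5, -0.3]
opening: 0.0855
grip_force: 0.0
```

```bash
python3 - <<'E'
from h import *
o=[cv2.resize(ctrl.get_image(n)[0][b[0]:b[1],b[2]:b[3]],(400,400),interpolation=3) for n,b in(("top",(120,240,260,380)),("side",(160,280,280,400)))]
cv2.imwrite("pics/a.png",np.hstack(o)[:,:,::-1])
E
```

```text
(no output)
```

View pics/a.png

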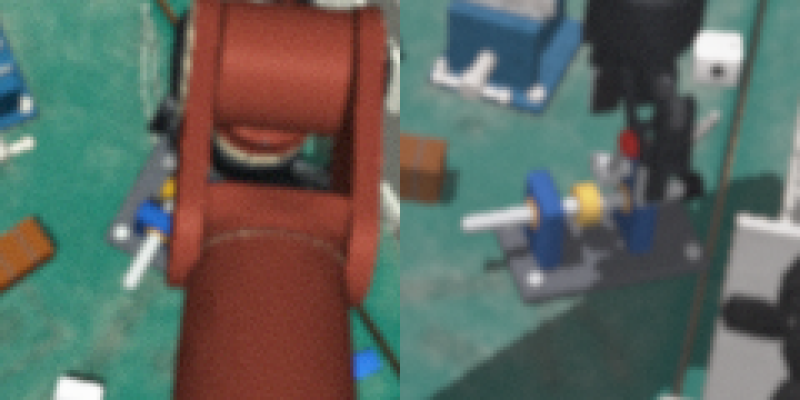

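The ball sits between the fingers, at about (628,143) in the side crop. I'll sweep to +y.

Request:
jog_arm([
  [0,0.7,0,0,0,0,1],
  [0,0.7,0,0,0,0,1],
  [0,0.7,0,0,0,0,1],
  [0,0.7,0,0,0,0,1],
  [0,0.7,0,0,0,0,1],
  [0,0.7,0,0,0,0,1],
  [0,0.6,0,0,0,0,1],
  [0,0.5,0,0,0,0,1],
])

```text
t: 6.7
tool_pos: [0.6863, 0.0852, 0.1227]
tool_rot: [-0.799, -3.037, 0.0]
contact_force: [0.7, -1.3, -0.5]
opening: 0.0856
grip_force: 0.5
```

Request:
jog_arm([
  [0,0.2,0,0,0,0,1],
  [0,0,0,0,0,0,1],
])

```text
t: 6.9
tool_pos: [0.6879, 0.0878, 0.1227]
tool_rot: [-0.8, -3.037, 0.001]
contact_force: [0.3, 0.2, -0.9]
opening: 0.0853
grip_force: 0.2
```

Request:
jog_arm([
  [0,0.15,0,0,0,0,1],
  [0,0.15,0,0,0,0,1],
  [0,0,0,0,0,0,1],
])

```text
t: 7.2
tool_pos: [0.6886, 0.0887, 0.1221]
tool_rot: [-0.801, -3.032, 0.014]
contact_force: [-7.9, -11.4, 1.0]
opening: 0.0854
grip_force: 7.1
```

```bash
python3 - <<'E'
from h import *
r={}
for n in("top","side"):
    im,d=ctrl.get_image(n);P=cloud(n,d)
    hsv=cv2.cvtColor(im,cv2.COLOR_RGB2HSV);H,S,V=[hsv[...,i].astype(int) for i in range(3)]
    m=((H<6)|(H>174))&(S>190)&(V>120)&(abs(P[...,0]-.66)<.06)&(abs(P[...,1]-.03)<.09)&(abs(P[...,2]-.145)<.03)
    v,u=np.nonzero(m);print(n,m.sum(),u.mean() if len(u) else 0,v.mean() if len(v) else 0, np.median(P[m],0))
E
```

```text
top 0 0 0 [nan nan nan]
side 0 0 0 [nan nan nan]
  return _methods._mean(a, axis=axis, dtype=dtype,
  ret = um.true_divide(
```

The lever is at its stop (about 14 N). I'll back off, rise and go over the spacer.

Request:
jog_arm([
  [0,-1,0,0,0,0,1],
  [0,0,-1,0,0,0,1],
  [0,0,-1,0,0,0,1],
  [0,0,-1,0,0,0,1],
  [0,0,-1,0,0,0,1],
  [0,0,-1,0,0,0,1],
  [1,-0.3,0,0,0,0,1],
  [1,-0.3,0,0,0,0,1],
])

```text
t: 8.1
tool_pos: [0.6411, 0.0845, 0.2251]
tool_rot: [0.801, 3.034, 0.003]
contact_force: [-0.5, -0.2, -0.6]
opening: 0.0854
grip_force: 0.0
```

Request:
jog_arm([
  [1,-0.3,0,0,0,0,1],
  [1,-0.3,0,0,0,0,1],
  [1,-0.3,0,0,0,0,1],
  [1,-0.3,0,0,0,0,1],
  [1,-0.3,0,0,0,0,1],
  [1,-0.3,0,0,0,0,1],
  [1,-0.3,0,0,0,0,1],
  [1,-0.3,0,0,0,0,1],
])

```text
t: 8.9
tool_pos: [0.477, 0.1219, 0.2238]
tool_rot: [0.801, 3.036, 0.002]
contact_force: [-0.6, 1.3, 0.2]
opening: 0.0849
grip_force: 0.0
```

Request:
jog_arm([
  [1,-0.3,0,0,0,0,1],
  [0,0,0,0,0,-0.177,1],
  [0,0,0,0,0,-0.177,1],
  [0,0,0,0,0,0,1],
])

```text
t: 9.3
tool_pos: [0.4574, 0.1264, 0.2239]
tool_rot: [0.372, 3.118, 0.002]
contact_force: [-0.8, -0.6, -0.3]
opening: 0.0855
grip_force: 0.0
```

```bash
python3 - <<'E'
from h import *
o=ctrl.get_obs();M=Ro.from_rotvec(o["tool_rot"]).as_matrix();print(o["tool_pos"],"tool x yaw",np.degrees(np.arctan2(M[1,0],M[0,0])),"z",M[:,2].round(3),"q",o["q"].round(2))
for n in("side","top"):
    im,d=ctrl.get_image(n);P=cloud(n,d)
    hsv=cv2.cvtColor(im,cv2.COLOR_RGB2HSV);H,S,V=[hsv[...,i].astype(int) for i in range(3)]
    m=((H<6)|(H>174))&(S>190)&(V>120)&(abs(P[...,0]-.67)<.06)&(abs(P[...,1]-.05)<.09)&(abs(P[...,2]-.145)<.03)
    if m.any(): print(n,"ball",m.sum(),np.median(P[m],0).round(3))
    m=(abs(P[...,0]-.4555)<.045)&(abs(P[...,1]-.121)<.045)&(abs(P[...,2]-.036)<.005)&(S<70)&(V>110)
    print(n,"spacer top",m.sum(),cv2.minAreaRect(P[m][:,:2].astype(np.float32)) if m.any() else 0)
E
```

```text
[0.45736498 0.12642811 0.2238809 ] tool x yaw 166.3772602959781 z [ 0.002  0.001 -1.   ] q [ 0.11 -0.32  1.96  0.    1.5  -1.22]
side ball 10 [0.666 0.053 0.147]
side spacer top 315 ((0.45232370495796204, 0.12073817849159241), (0.041930146515369415, 0.06170693412423134), 76.1264877319336)
top ball 38 [0.672 0.059 0.151]
top spacer top 112 ((0.4421553611755371, 0.12446700781583786), (0.035533566027879715, 0.03259000554680824), 77.36421203613281)
```

The ball is now at stand y ≈ +40 mm, so the lever is locked. I'll descend and grip the spacer.

Request:
jog_arm([
  [0.08,-0.3,1,0,0,0,1],
  [0,0,1,0,0,0,1],
  [0,0,1,0,0,0,1],
  [0,0,1,0,0,0,1],
  [0,0,1,0,0,0,1],
  [0,0,1,0,0,0,1],
  [0,0,1,0,0,0,1],
  [0,0,1,0,0,0,1],
])

```text
t: 10.2
tool_pos: [0.4546, 0.1209, 0.0627]
tool_rot: [0.376, 3.118, 0.001]
contact_force: [0.2, 0.2, 0.0]
opening: 0.0852
grip_force: 0.0
```

Request:
jog_arm([
  [0,0,1,0,0,0,1],
  [0,0,1,0,0,0,1],
  [0,0,0.8,0,0,0,1],
  [0,0,0,0,0,0,1],
])

```text
t: 10.6
tool_pos: [0.4523, 0.1206, 0.005]
tool_rot: [-0.375, -3.114, 0.001]
contact_force: [-0.6, -0.4, 0.1]
opening: 0.0854
grip_force: 0.0
```

Request:
jog_arm([
  [0,0,0,0,0,0,-1],
  [0,0,0,0,0,0,-1],
  [0,0,0,0,0,0,-1],
  [0,0,0,0,0,0,-1],
  [0,0,0,0,0,0,-1],
  [0,0,0,0,0,0,-1],
  [0,0,0,0,0,0,-1],
  [0,0,0,0,0,0,-1],
], grip_force=60)

```text
t: 11.4
tool_pos: [0.4556, 0.1211, 0.0087]
tool_rot: [0.372, 3.117, 0.001]
contact_force: [-0.2, 0.8, 6.6]
opening: 0.035
grip_force: 61.8
```

Request:
jog_arm([
  [0,0,-0.8,0,0,0,-1],
  [0,0,-0.8,0,0,0,-1],
  [0,0,0,0,0,0.178,-1],
  [0,0,0,0,0,0.178,-1],
  [-0.8,0.15,0,0,0,0,-1],
  [-0.8,0.15,0,0,0,0,-1],
  [-0.8,0.15,0,0,0,0,-1],
  [-0.8,0.12,0,0,0,0,-1],
])

```text
t: 12.2
tool_pos: [0.5152, 0.0989, 0.0384]
tool_rot: [-0.802, -3.036, 0.001]
contact_force: [0.6, -0.1, -1.1]
opening: 0.0351
grip_force: 61.1
```

Request:
jog_arm([
  [0,0,0,0,0,0,-1],
])

```text
t: 12.3
tool_pos: [0.5165, 0.0986, 0.039]
tool_rot: [0.804, 3.037, -0.0]
contact_force: [-0.3, 0.1, -0.9]
opening: 0.0349
grip_force: 61.0
```

```bash
cat > look.py <<'E'
from h import *
import sys
o=ctrl.get_obs();M=Ro.from_rotvec(o["tool_rot"]).as_matrix();print(o["tool_pos"].round(4),"tool x yaw",np.degrees(np.arctan2(M[1,0],M[0,0])).round(2),"z",M[:,2].round(3),o["contact_force"].round(1))
T=np.array([.5618,.0739,.05]);X=np.array([.8695,-.4939,0])
out=[]
for n in("top","side"):
    im,d=ctrl.get_image(n);np.savez(n+"1.npz",im=im,d=d)
    c=proj(n,T-.02*X)[0].astype(int);im=im.copy()
    s=im[c[1]-25:c[1]+25,c[0]-33:c[0]+33];k=6
    s=cv2.resize(s,None,fx=k,fy=k,interpolation=2)
    for p in proj(n,[T,T+.04*X]): cv2.circle(s,tuple(((p-c+[33,25]+.5)*k).astype(int)),3,(255,0,255),1)
    out.append(s)
cv2.imwrite(sys.argv[1],np.hstack(out)[:,:,::-1])
E
python3 look.py pics/b.png
```

```text
[0.5165 0.0986 0.039 ] tool x yaw 150.33 z [-0. -0. -1.] [-0.3  0.1 -0.9]
```

View pics/b.png

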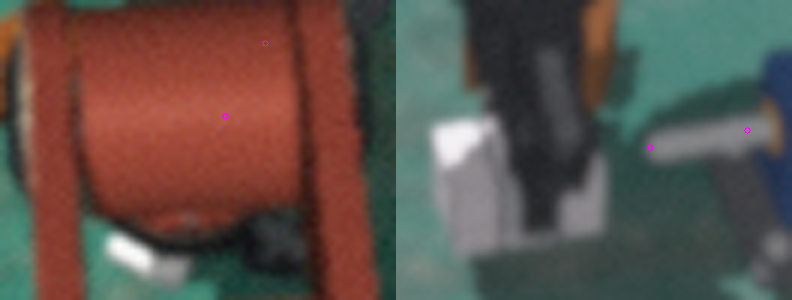

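In the side crop the pin tip sits at about (650,150), matching my estimate at (650,148). The spacer's lower edge runs (462,255)–(607,232). I'll check that against the assumed pose.

```bash
python3 - <<'E'
from h import *
T=np.array([.5618,.0739,.05]);X=np.array([.8695,-.4939,0]);Y=np.array([.4939,.8695,0]);Z=np.array([0,0,1.])
C=np.array([.5165,.0986,.0483])
c=proj("side",T-.02*X)[0].astype(int)
f=lambda P:((proj("side",P)-c+[33,25]+.5)*6+[396,0]).round(0).tolist()
print("bottom edge rear/front",f([C-.03*X-.018*Y-.018*Z,C+.03*X-.018*Y-.018*Z]),"front up",f(C+.03*X-.018*Y+.018*Z),"rear top +y",f(C-.03*X+.018*Y+.018*Z))
print("pin",f([T,T+.045*X]))
# offsets of spacer centre vs pin line
r=C-T;print("along",r@X,"lat",r@Y,"up",r[2])
z=np.load("side1.npz");im=z["im"];P=cloud("side",z["d"])
q=P-T;m=(abs(q@X+.052)<.045)&(abs(q@Y)<.05)&(abs(P[...,2]-.05)<.035);hsv=cv2.cvtColor(im,cv2.COLOR_RGB2HSV)
m&=(hsv[...,1]<60)&(hsv[...,2]>90);print("spacer pts",m.sum(),"a",np.percentile((q@X)[m],[3,97]),"b",np.percentile((q@Y)[m],[3,50,97]),"z",np.percentile(P[m][:,2],[3,97]))
m=(abs(q@X-.025)<.022)&(abs(q@Y)<.012)&(abs(P[...,2]-.05)<.015)&(hsv[...,1]<80)
v,u=np.nonzero(m);w=plane("side",np.c_[u,v],.05)-T;print("pin pts",m.sum(),"lat@z.05",np.polyfit(w@X,w@Y,1),"depth z",np.percentile(P[m][:,2],[3,97]))
E
```

```text
bottom edge rear/front [[463.0, 253.0], [610.0, 225.0]] front up [[612.0, 162.0]] rear top +y [[440.0, 125.0]]
pin [[651.0, 148.0], [759.0, 128.0]]
along -0.05158768000000001 lat -0.0008970200000000042 up -0.0017000000000000001
spacer pts 354 a [-0.0850478  -0.02625923] b [-0.02704587 -0.01812619  0.01549449] z [0.03020415 0.06814333]
pin pts 87 lat@z.05 [ 0.02629544 -0.00235862] depth z [0.04516783 0.05639342]
```

Request:
jog_arm([
  [-0.4,-0.04,-0.08,0,0,0,-1],
  [-0.4,0,0,0,0,0,-1],
  [0,0,0,0,0,0,-1],
])

```text
t: 12.7
tool_pos: [0.5301, 0.0901, 0.0414]
tool_rot: [0.803, 3.036, 0.0]
contact_force: [0.3, 0.8, -2.1]
opening: 0.0346
grip_force: 61.0
```

Request:
jog_arm([
  [-0.1,0,0,0,0,0,-1],
  [-0.1,0,0,0,0,0,-1],
  [-0.1,0,0,0,0,0,-1],
  [-0.1,0,0,0,0,0,-1],
])

```text
t: 13.1
tool_pos: [0.5361, 0.0866, 0.0409]
tool_rot: [-0.803, -3.037, 0.0]
contact_force: [-0.1, -0.6, -1.8]
opening: 0.0353
grip_force: 61.0
```

Request:
jog_arm([
  [-0.1,0,0,0,0,0,-1],
  [-0.1,0,0,0,0,0,-1],
  [0,0,0,0,0,0,-1],
])

```text
t: 13.4
tool_pos: [0.5398, 0.0845, 0.041]
tool_rot: [0.803, 3.037, 0.0]
contact_force: [-0.3, 0.1, -2.1]
opening: 0.035
grip_force: 61.0
```

Request:
jog_arm([
  [-0.12,0,0,0,0,0,-1],
  [-0.12,0,0,0,0,0,-1],
  [-0.12,0,0,0,0,0,-1],
  [0,0,0,0,0,0,-1],
])

```text
t: 13.8
tool_pos: [0.5462, 0.0809, 0.041]
tool_rot: [0.803, 3.037, 0.0]
contact_force: [-0.1, -0.4, -1.5]
opening: 0.0349
grip_force: 61.0
```

No contact 13 mm past the tip, so the hole is at this end. I'll keep going to the floor.

Request:
jog_arm([
  [-0.15,0,0,0,0,0,-1],
  [-0.15,0,0,0,0,0,-1],
  [-0.15,0,0,0,0,0,-1],
  [0,0,0,0,0,0,-1],
])

```text
t: 14.2
tool_pos: [0.5541, 0.0764, 0.041]
tool_rot: [0.803, 3.037, 0.0]
contact_force: [-1.0, 0.5, -1.5]
opening: 0.0351
grip_force: 61.0
```

Request:
jog_arm([
  [-0.1,0,0,0,0,0,-1],
  [-0.1,0,0,0,0,0,-1],
  [0,0,0,0,0,0,-1],
])

```text
t: 14.5
tool_pos: [0.5573, 0.0746, 0.041]
tool_rot: [0.803, 3.037, 0.0]
contact_force: [0.5, 0.0, -1.7]
opening: 0.035
grip_force: 61.0
```

Request:
jog_arm([
  [-0.07,0,0,0,0,0,-1],
  [-0.07,0,0,0,0,0,-1],
  [0,0,0,0,0,0,-1],
])

```text
t: 14.8
tool_pos: [0.5597, 0.0732, 0.041]
tool_rot: [0.803, 3.037, -0.0]
contact_force: [-0.4, -0.6, -1.2]
opening: 0.035
grip_force: 61.0
```

Request:
jog_arm([
  [-0.06,0,0,0,0,0,-1],
  [0,0,0,0,0,0,-1],
])

```text
t: 15.0
tool_pos: [0.5607, 0.0726, 0.0409]
tool_rot: [0.803, 3.037, 0.0]
contact_force: [0.7, 0.1, -1.5]
opening: 0.0349
grip_force: 61.0
```

Request:
jog_arm([
  [-0.07,0,0,0,0,0,-1],
  [0,0,0,0,0,0,-1],
])

```text
t: 15.2
tool_pos: [0.5617, 0.072, 0.0408]
tool_rot: [-0.803, -3.037, -0.0]
contact_force: [0.0, 0.9, -2.4]
opening: 0.035
grip_force: 61.0
```

Request:
jog_arm([
  [-0.07,0,0,0,0,0,-1],
  [0,0,0,0,0,0,-1],
])

```text
t: 15.4
tool_pos: [0.5628, 0.0714, 0.0408]
tool_rot: [-0.803, -3.037, -0.0]
contact_force: [-2.5, 1.3, -1.2]
opening: 0.0349
grip_force: 61.0
```

Request:
jog_arm([
  [-0.05,0,0,0,0,0,-1],
  [0,0,0,0,0,0,-1],
])

```text
t: 15.6
tool_pos: [0.5629, 0.0713, 0.0407]
tool_rot: [-0.802, -3.034, -0.001]
contact_force: [-3.4, 1.9, 0.6]
opening: 0.035
grip_force: 61.3
```

Request:
jog_arm([
  [-0.06,0,0,0,0,0,-1],
  [0,0,0,0,0,0,-1],
  [0,0,0,0,0,0,-1],
])

```text
t: 15.9
tool_pos: [0.563, 0.0713, 0.0406]
tool_rot: [-0.801, -3.032, -0.001]
contact_force: [-7.5, 4.3, 2.8]
opening: 0.0349
grip_force: 61.7
```

The pin meets the floor firmly (8.6 N, no give). I'll withdraw along the pin and lift.

Request:
jog_arm([
  [0.2,0,0,0,0,0,-1],
  [0.5,0,0,0,0,0,-1],
  [0.8,0,0,0,0,0,-1],
  [0.8,0,0,0,0,0,-1],
  [0.8,0,0,0,0,0,-1],
  [0,0,-0.5,0,0,0,-1],
  [0,0,-1,0,0,0,-1],
  [0,0,-1,0,0,0,-1],
])

```text
t: 16.7
tool_pos: [0.5111, 0.1009, 0.0921]
tool_rot: [0.802, 3.037, -0.0]
contact_force: [0.8, 0.9, -1.8]
opening: 0.035
grip_force: 61.0
```

Request:
jog_arm([
  [0,0,-1,0,0,0,-1],
  [0,0,-1,0,0,0,-1],
  [0,0,-1,0,0,0,-1],
  [0,0,-1,0,0,0,-1],
  [0,0,-1,0,0,0,-1],
  [0,0,-1,0,0,0,-1],
  [0,0,-1,0,0,0,-1],
  [0,0,-1,0,0,0,-1],
])

```text
t: 17.5
tool_pos: [0.5113, 0.1007, 0.2529]
tool_rot: [0.802, 3.035, 0.0]
contact_force: [-0.1, 0.0, -2.0]
opening: 0.0347
grip_force: 61.0
```

Request:
jog_arm([
  [0,0,-1,0,0,0,-1],
  [0,0,-1,0,0,0,-1],
  [0,0,-1,0,0,0,-1],
  [0,0,-1,0,0,0,-1],
  [0,0,-1,0,0,0,-1],
  [0,0,-1,0,0,0,-1],
  [0,0,-1,0,0,0,-1],
  [0,0,-1,0,0,0,-1],
])

```text
t: 18.3
tool_pos: [0.5109, 0.1007, 0.4128]
tool_rot: [0.803, 3.035, 0.0]
contact_force: [0.1, -0.3, -2.0]
opening: 0.035
grip_force: 61.0
```

```bash
python3 look.py pics/c.png; python3 -c "
from h import *
print(ctrl.get_obs()['q'].round(3))
im=ctrl.get_image('side')[0];cv2.imwrite('pics/c.png',im[:,:,::-1])
P=0
im,d=ctrl.get_image('top');P=cloud('top',d);hsv=cv2.cvtColor(im,cv2.COLOR_RGB2HSV)
m=((hsv[...,0]<6)|(hsv[...,0]>174))&(hsv[...,1]>190)&(abs(P[...,0]-.67)<.06)&(abs(P[...,1]-.04)<.09)&(abs(P[...,2]-.145)<.03);print('ball',np.median(P[m],0).round(3) if m.any() else None)"
```

```text
[0.5109 0.1007 0.4128] tool x yaw 150.38 z [ 0.002 -0.    -1.   ] [ 0.1 -0.3 -2. ]
[ 0.052 -0.241  1.586 -0.     1.788 -1.002]
ball None
```

View pics/c.png

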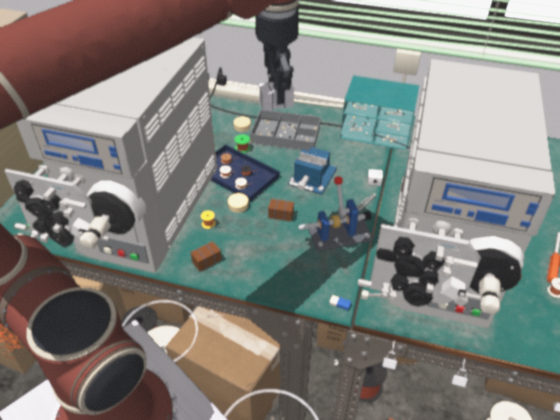

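The side view shows the spacer held at about (268,95), the ball at (339,181) on the locked side, and the tin, bobbin and eraser in place. Next I align the tool with the arm plane and move out and up.

Request:
jog_arm([
  [0,0,0,0,0,-0.18,-1],
  [0,0,0,0,0,-0.18,-1],
  [0,0,0,0,0,-0.18,-1],
  [0,0,0,0,0,-0.18,-1],
  [-1,0,-1,0,0,0,-1],
  [-1,0,-1,0,0,0,-1],
  [-1,0,-1,0,0,0,-1],
  [-1,0,-1,0,0,0,-1],
])

```text
t: 19.3
tool_pos: [0.5914, 0.1047, 0.4896]
tool_rot: [0.076, -3.138, 0.0]
contact_force: [0.6, -0.8, -1.3]
opening: 0.0351
grip_force: 60.9
```

Request:
jog_arm([
  [-0.5,0,-0.9,0,-0.18,0,-1],
  [-0.63,0,-0.82,0,-0.18,0,-1],
  [-0.74,0,-0.71,0,-0.18,0,-1],
  [-0.84,0,-0.6,0,-0.18,0,-1],
  [-0.92,0,-0.47,0,-0.18,0,-1],
])

```text
t: 19.8
tool_pos: [0.6422, 0.1072, 0.5799]
tool_rot: [-0.059, 2.43, 0.022]
contact_force: [0.3, 0.1, -1.4]
opening: 0.0352
grip_force: 61.0
```

```bash
python3 -c "
from h import *
o=ctrl.get_obs();print(o['q'].round(3),o['tool_pos']);print(Ro.from_rotvec(o['tool_rot']).as_matrix().round(3))"
```

```text
[ 0.052 -0.321  1.492 -0.003  1.26  -1.567] [0.64216746 0.10723527 0.57988273]
[[-0.757 -0.049  0.651]
 [-0.037  0.999  0.032]
 [-0.652 -0.    -0.758]]
```

Request:
jog_arm([
  [-0.98,0,-0.32,0,-0.18,0,-1],
  [-1,0,-0.18,0,-0.18,0,-1],
  [-1,0,0,0,-0.18,0,-1],
  [-0.8,0,0.1,0,-0.18,0,-1],
  [-0.6,0,0.1,0,-0.18,0,-1],
  [-0.2,0,0,0,-0.18,0,-1],
  [0,0,0,0,-0.02,0,-1],
  [0,0,0,0,0,0,-1],
])

```text
t: 20.6
tool_pos: [0.6896, 0.1095, 0.6557]
tool_rot: [-0.038, 1.579, 0.038]
contact_force: [1.1, -0.5, -1.6]
opening: 0.0349
grip_force: 61.2
```

```bash
python3 -c "
from h import *
o=ctrl.get_obs();print(o['q'].round(3),o['dq'].round(3),o['tool_pos']);print(Ro.from_rotvec(o['tool_rot']).as_matrix().round(3))
for n in('side','top'):cv2.imwrite('pics/d_%s.png'%n,ctrl.get_image(n)[0][:,:,::-1])"
```

```text
[ 0.053 -0.491  1.835 -0.017  0.235 -1.554] [ 0.001 -0.006 -0.076  0.002 -0.005  0.001] [0.68957205 0.10953738 0.65572163]
[[-0.008 -0.049  0.999]
 [-0.     0.999  0.049]
 [-1.    -0.    -0.008]]
```

View pics/d_side.png

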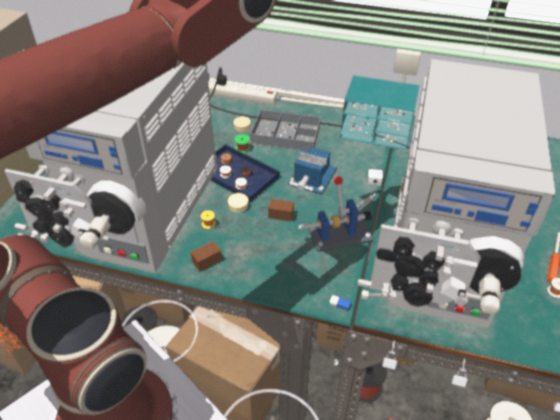

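View pics/d_top.png

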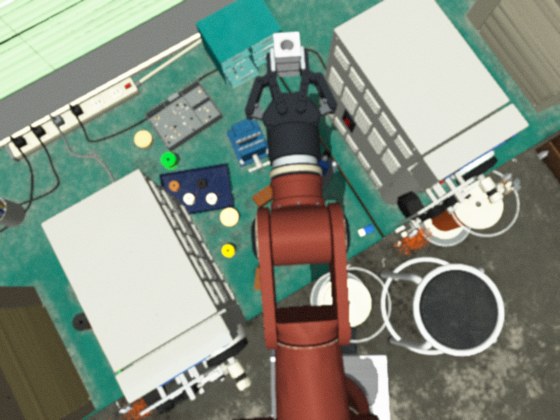

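The top view shows the hole facing up at (288,42). The side view shows the lever still over, with its ball at (339,181). I'll let it settle and hand in.

Request:
jog_arm([
  [0,0,0,0,0,0,-1],
  [0,0,0,0,0,0,-1],
  [0,0,0,0,0,0,-1],
  [0,0,0,0,0,0,-1],
  [0,0,0,0,0,0,-1],
  [0,0,0,0,0,0,-1],
])

```text
t: 21.3
tool_pos: [0.6891, 0.1095, 0.6604]
tool_rot: [-0.038, 1.571, 0.038]
contact_force: [-0.5, -0.5, -1.9]
opening: 0.0349
grip_force: 61.2
```

```bash
python3 -c "
from h import *
print(ctrl.get_obs()['dq'].round(3));print(ctrl.finish_job())"
```

```text
[-0.    -0.     0.001  0.    -0.003 -0.   ]
the job is handed in; nothing more can be done
None
```

I handed the job in at about 21 s, but it returned no verdict: the lever is locked, the pin met the floor of the hole (8.6 N, firm), and the spacer is held still, hole up, about 0.66 m above the bench, with the tin, bobbin and eraser in place.

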